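Tip the buns into the box and park the empty tray

TASK

Lift the small handled tray with its three buns still on it and tip it low over the aluminium box, so that all three buns slide off into the box without falling from a height; do not take the buns with the gripper. Then put the empty tray in its parking plate: nose hooked under the lip, then lowered until it lies flat between the lip and the rear stop, and let go. Leave the bottle, jar, cup and tins standing where they are.

Things in the scene. Friction and masses are not known exactly. Their poses are not given: they have to be found in the camera images.
- tray: Dark steel tray with an overhanging handle, loose, 0.2 to 0.45 kg; 200 mm long (x), 96 mm wide (y), floor 4 mm thick. Origin: underside centre, z up. Its -x end is the open nose: bare thin floor. Walls 3 mm thick, 22 mm high: sides from x = -50 to +100 mm, and across the heel (+x end). Starts level on the counter, nose roughly towards the robot. Loaded, it balances near x = 10 mm
- tray_handle (a point): On the tray's handle, 8 mm heel-side of the tray's centre and 63 mm above its underside. The handle is a dark wooden bar over the tray's middle line, along tray x from -35 to +108 mm, 16 mm wide, 22 mm tall (this point is mid-height), carried only by a post outside the heel (x = 100 to 108 mm, 30 mm wide, top at 74 mm)
- tray_nose (a point): Middle of the tray's lower nose edge (tray frame x = -100 mm, z = 0)
- bun0_mid (a point): Centre of a round domed bun, 62 mm across and 30 mm high, about 70 g, 15 mm above its flat base (things of this kind differ only by where they lie: nearest the heel on the tray). Buns start to slide on the tray when it is tipped by 22 to 34 degrees
- bun1_mid (a point): Centre of a round domed bun, 62 mm across and 30 mm high, about 70 g, 15 mm above its flat base (things of this kind differ only by where they lie: in the middle on the tray). Buns start to slide on the tray when it is tipped by 22 to 34 degrees
- bun2_mid (a point): Centre of a round domed bun, 62 mm across and 30 mm high, about 70 g, 15 mm above its flat base (things of this kind differ only by where they lie: nearest the nose on the tray). Buns start to slide on the tray when it is tipped by 22 to 34 degrees
- box: Open aluminium box, fixed to the counter, outside 190 mm (x) by 220 mm (y), 85 mm high, walls and floor 5 mm thick. Origin: underside centre, z up
- park: Low aluminium parking plate for the tray, fixed. Origin: underside centre, z up. Base 236 (x) by 124 (y) by 6 mm thick. Rear stop at the +x end: inner face x = +112 mm, top 24 mm above the counter. Side guides: inner faces y = +-55 mm, x = -30 to +70 mm, top at 18 mm. Lip at the -x end (see park_lip). The tray parks nose under the lip, heel before the stop, axes along the plate's
- park_lip (a point): Middle of the lip's free lower edge, at plate x = -78 mm, 28 mm above the counter (22 mm above the base's upper face). From here the lip, 6 mm thick and 124 mm wide, runs back to an upright wall whose inner face is at plate x = -106 mm
- park_seat (a point): Centre of the parking plate's upper face, 6 mm above its underside; axes as the plate's. The parked tray's origin lies here, give or take the play
- bottle: Bystander: steel bottle with a narrow neck, 70 mm across, 270 mm tall (taller than a usual carrying height), origin underside centre
- jar: Bystander: glass jar with lid, 72 mm across, 140 mm tall, origin underside centre
- cup: Bystander: white cup, 68 mm across, 85 mm tall, origin underside centre
- tins: Bystander: stack of small tart tins, 70 mm across, 60 mm tall, origin underside centre
Not all that is in view belongs to the job. Leave any blue or purple look-alike of the tray alone.

How it is judged (in metres and radians):
On the way, in this order (a step that is already met when the one before it is completed fails the run):
1. the tray is lifted with all three buns on it (height (world z) of tray above 0.05 m and x of bun0_mid in the frame of tray between -0.11 and 0.1 m and y of bun0_mid in the frame of tray between -0.048 and 0.048 m and z of bun0_mid in the frame of tray between 0 and 0.05 m and x of bun1_mid in the frame of tray between -0.11 and 0.1 m and y of bun1_mid in the frame of tray between -0.048 and 0.048 m and z of bun1_mid in the frame of tray between 0 and 0.05 m and x of bun2_mid in the frame of tray between -0.11 and 0.1 m and y of bun2_mid in the frame of tray between -0.048 and 0.048 m and z of bun2_mid in the frame of tray between 0 and 0.05 m), for 0.2 s.
2. the tray is tipped (over 20 degrees) with its nose over the box (angle between tray's own z axis and vertical above 0.35 rad and horizontal distance between tray_nose and box below 0.15 m).
3. all three buns are in the box (x of bun0_mid in the frame of box between -0.09 and 0.09 m and y of bun0_mid in the frame of box between -0.105 and 0.105 m and z of bun0_mid in the frame of box between 0.005 and 0.085 m and x of bun1_mid in the frame of box between -0.09 and 0.09 m and y of bun1_mid in the frame of box between -0.105 and 0.105 m and z of bun1_mid in the frame of box between 0.005 and 0.085 m and x of bun2_mid in the frame of box between -0.09 and 0.09 m and y of bun2_mid in the frame of box between -0.105 and 0.105 m and z of bun2_mid in the frame of box between 0.005 and 0.085 m), for 0.2 s.
At the end, for the whole second after the job is handed in: All three buns lie at rest inside the box, below its rim; the tray lies at rest and flat (within 3 degrees, 4 mm) on the parking plate, nose under the lip, between lip wall, rear stop and guides, within their play (all of step 3 and linear speed of each of bun0, bun1, bun2 below 0.05 m/s and x of tray in the frame of park_seat between -0.011 and 0.014 m and y of tray in the frame of park_seat between -0.011 and 0.011 m and z of tray in the frame of park_seat between -0.004 and 0.004 m and x of tray_nose in the frame of park_seat below -0.085 m and angle between tray's own z axis and vertical below 0.05 rad and linear speed of tray below 0.02 m/s); the robot touches nothing.
It fails at once if the bottle, jar, cup or tins are knocked (moved over 30 mm or tipped over) (distance of any of bottle, jar, cup, tins from where it was at the start of the episode above 0.03 m or angle between any of bottle, jar, cup, tins's own z axis and vertical above 0.4 rad).
It fails at once if a bun is gripped or pushed by the fingers (contact force between the fingers and bun0 above 3 N or contact force between the fingers and bun1 above 3 N or contact force between the fingers and bun2 above 3 N).
It fails at once if a bun falls from a height (faster than 2.2 m/s) (linear speed of any of bun0, bun1, bun2 above 2.2 m/s).
It also fails if it takes over 64 s, if anything falls off the work surface, if the arm or the gripper's body presses on something with over 40 N, if the wrist force passes 120 N, or if a joint passes its speed limit or range.

ROBOT

A 7-joint arm with a two-finger parallel gripper is mounted at the origin on the work surface. World frame = base frame: x ahead of the robot, y to its left, z up, the work surface at z = 0. Lengths are in mm, angles in degrees, forces in N, time in s.
With the tool pointing down it reaches from about 425 to 825 mm from the base axis. Payload 3.6 kg.
Tool frame: the origin (TCP) lies at the very end of the fingers, on their centre line; the grasp point (between the pads) lies 19 mm behind it (bot.tcp_to_grasp is the distance from the TCP to the grasp point, in mm); z points along the fingers, y is the line along which they close (so a half turn about z gives the same grasp; the last joint's range is limited). The gripper opens to 85 mm and grips with 20 to 120 N. Pads are 22 mm wide; open, the fingers measure 114 mm over their backs; the gripper's body (76 mm by 85 mm) begins 54 mm behind the grasp point. The pads swing forward as they close: fully open they stand 13 mm farther back than shut.
Start: joints at [72.107, 35.231, -0.722, 81.555, 0.464, 63.22, -2.315], TCP at [183.263, -623.6, 231.297] pointing down, gripper open.
Joint ranges: [-178.69, 178.69], [-17.37, 117.87], [-77.05, 75.6], [15.02, 138.74], [-78.02, 258.01], [0.78, 113.62], [-162.83, 162.83]. Speed limits (degrees/s): [159.86, 159.86, 180, 180, 180, 180, 180].

INTERFACE

Orientations are given as a 3x3 rotation matrix whose columns are the frame's x, y, z axes.
In Python, from bench import bot gives the robot as it stands. The module is installed in compiled form; this text tells all that it offers.
- The arm moves only by the tool move_arm, never from a script. Its argument "rows" is a list of rows, each a list of 3 entries, a list of its own where there are three numbers: the turn, a rotation vector about the tool's x, y, z in degrees, then the shift along the tool's x, y, z in mm, then the finger opening in mm, from 0 to 85.4. In form: [[[ax, ay, az], [dx, dy, dz], fingers], ...]. A call has 1 to 12 rows; each row is the pose to reach, as a shift and turn from the pose commanded when the call began, along the tool's axes at that moment; what a row does not reach only later rows make up. A row lasts 1/12 s, in which the tool goes at most 41.7 mm and 7.16 degrees, less where a joint would pass 70% of its speed; a pose out of reach is approached as far as the arm can. A call with a gripper value outside its range is refused whole. The fingers move at their own pace and stop on an object; "grip_force" is the grip in N (left out, the last holds). Time passes only in rows, so rows that repeat a pose let the fingers close. It gives the time, the measured TCP pose, the force, the opening and the grip force at its end, in the units of the state.
- bot.sense(): the state, without advancing time (a new reading comes with each control period).
- bot.snapshot(name): name is "scene" or "top" or "wrist"; returns (picture, depth): 420x560x3 uint8, red, green, blue; 420x560 float32, mm along the optical axis (not along the pixel's ray), 0 where there is no reading.
- bot.calibration(name): a dict with "intrinsics" (3x3 intrinsics, pixels), "rvec" (rotation vector, rad) and "tvec" (3), from world to camera coordinates, as OpenCV has them. Camera axes: x right, y down, z forward; pixel columns grow to the right and rows downward; lengths in mm; the calibration is good to about 2 mm. A picture is of the moment at which its call begins: read the wrist's pose just before it. calibration takes no time and is no camera call; for the wrist camera it gives the pose at the moment of the call.
- bot.hand_in(): hands the job in; it is judged then, once.
The state is a dict: "clock": time; "joint_positions": joint angles; "joint_velocities": joint speeds; "effort": joint torques, N m; "tcp_pos": TCP position; "ee_rot": TCP orientation; "wrist_force": force on the tool from outside, world axes, zero at the start; "ft_torque": the same for the moment, N m; "finger_gap": finger opening in mm; "finger_force": force on a finger pad.
Only numpy, scipy, OpenCV 4.12 (cv2) and the standard library are available. Lean on these libraries where they do the work, as an engineer would, in place of code of your own. Each camera call takes 0.05 s, during which the arm holds its last target. There are 200 camera calls.

## Working session

There is one attempt and no reset: what is moved stays moved. The work goes in short steps, Python scripts to look and compute and a tool call to move; the robot and the scene stay as the last step left them, time stands still between calls to the robot, and variables do not carry over. Pictures are saved under pics/ and viewed, at most 10 in all, crops included, and the job is handed in when it is done.

Besides the shell and the picture viewer there is one more tool, called after "Request:" in YAML: its name, and indented under it one key for each argument. move_arm: Moves the arm, as the interface text tells. Its arguments: {"type":"object","properties":{"rows":{"type":"array","items":{"type":"array"}},"grip_force":{"type":"number"}},"required":["rows"]}

```bash
mkdir -p pics; cat > h.py <<'E'
import numpy as np, cv2
from bench import bot
def save(name,fn):
    c=bot.calibration(name); p,d=bot.snapshot(name)
    cv2.imwrite(f'pics/{fn}.png',p[:,:,::-1]); np.savez(f'{fn}.npz',p=p,d=d,K=np.array(c['intrinsics'],float),r=np.array(c['rvec'],float),t=np.array(c['tvec'],float))
def cloud(fn):
    z=np.load(f'{fn}.npz'); d=z['d']; K=z['K']; R=cv2.Rodrigues(z['r'])[0]
    v,u=np.mgrid[:d.shape[0],:d.shape[1]]
    c=np.stack([(u-K[0,2])/K[0,0]*d,(v-K[1,2])/K[1,1]*d,d],-1)
    w=(c-z['t'].ravel())@R; w[d==0]=np.nan
    return w,z['p']
E
python3 - <<'E'
from h import *
np.set_printoptions(precision=2,suppress=True)
s=bot.sense(); print({k:np.round(v,2) for k,v in s.items()})
save('top','top0'); save('scene','scene0')
import numpy as np
a=cv2.imread('pics/top0.png'); 
print(bot.calibration('top'))
E
```

```text
{'clock': np.float64(0.0), 'joint_positions': array([72.11, 35.29, -0.72, 81.64,  0.47, 63.22, -2.31]), 'joint_velocities': array([ 0.  , -0.01, -0.04,  0.02, -0.01,  0.01,  0.09]), 'effort': array([  0.  , -46.92,   0.26, -17.1 ,   0.01,   0.01,  -0.  ]), 'tcp_pos': array([ 183.02, -622.9 ,  230.1 ]), 'ee_rot': array([[ 0.96,  0.28, -0.  ],
       [ 0.28, -0.96,  0.  ],
       [-0.  , -0.  , -1.  ]]), 'wrist_force': array([-0.05,  0.26, -0.46]), 'ft_torque': array([0.  , 0.02, 0.02]), 'finger_force': np.float64(0.0), 'finger_gap': np.float64(85.26)}
{'intrinsics': array([[437.49,   0.  , 276.62],
       [  0.  , 437.49, 208.1 ],
       [  0.  ,   0.  ,   1.  ]]), 'rvec': array([ 2.15, -2.16,  0.13]), 'tvec': array([  97.41,  486.41, 1325.5 ])}
```

View pics/top0.png

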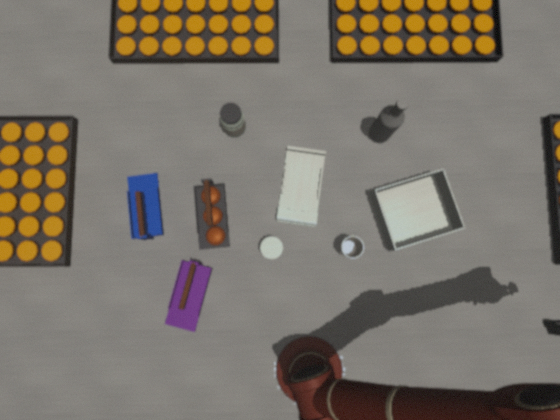

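View pics/scene0.png

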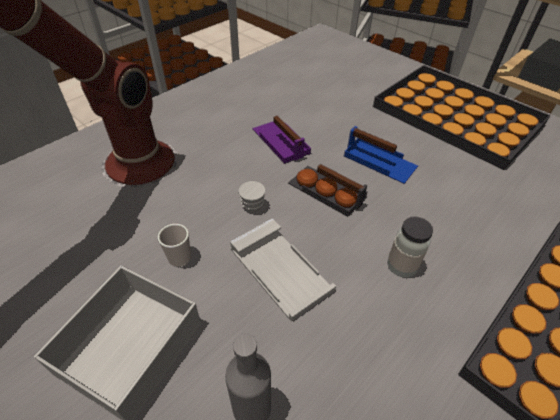

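The top view (x up, y left) shows the tray with its buns at about (212,215), nose down towards the robot. The park is at (302,187) with its lip at the bottom near (297,222), the box at (418,208), jar (232,118), bottle (387,122), cup (350,246) and tins (271,247). The blue and purple trays are look-alikes.

```bash
python3 - <<'E'
from h import *
np.set_printoptions(precision=1,suppress=True)
w,p=cloud('top0')
def rect(m,n):
    q=w[m][:,:2].astype(np.float32); r=cv2.minAreaRect(q); print(n,len(q),r, 'z',np.nanpercentile(w[m][:,2],[2,50,98]))
    return r
def box(u0,v0,u1,v1):
    m=np.zeros(w.shape[:2],bool); m[v0:v1,u0:u1]=1; return m
Z=w[...,2]
print('counter z', np.nanmedian(Z[box(250,70,330,110)]))
B=box(360,160,470,255)
rect(B&(Z>70),'box rim'); rect(B&(Z>1)&(Z<25),'boxfloor')
P=box(265,138,340,232)
rect(P&(Z>3),'park'); rect(P&(Z>21),'parkhigh')
m=P&(Z>16); 
T=box(188,175,235,255)
rect(T&(Z>2.5),'tray'); rect(T&(Z>62),'handle'); 
for n,b in dict(jar=(215,95,250,140),bottle=(365,95,410,145),cup=(332,230,370,262),tins=(256,232,288,262)).items():
    M=box(*b); h=np.nanpercentile(Z[M],99); k=M&(Z>h-12)
    (c,r)=cv2.minEnclosingCircle(w[k][:,:2].astype(np.float32)); print(n,h,c,r)
a=p[:,:,::-1]
cr=lambda v0,v1,u0,u1:cv2.resize(a[v0:v1,u0:u1],None,fx=6,fy=6,interpolation=cv2.INTER_CUBIC)
cv2.imwrite('pics/c1.png',np.hstack([cr(140,235,185,240),cr(140,235,265,335)]))
E
```

```text
counter z -0.35469510202747323
box rim 737 ((461.885986328125, -281.14453125), (190.33595275878906, 322.3979797363281), 16.967811584472656) z [70.8 83.3 89.1]
boxfloor 5272 ((493.699951171875, -343.640380859375), (355.15972900390625, 299.8575134277344), 89.72706604003906) z [ 1.1  4.3 18.1]
park 3309 ((567.01318359375, 13.201248168945312), (237.51858520507812, 299.92816162109375), 89.78317260742188) z [ 3.1  6.9 37.1]
parkhigh 601 ((560.7235717773438, 18.524784088134766), (123.70389556884766, 236.89430236816406), 81.47811889648438) z [21.7 33.1 39.4]
tray 2223 ((472.1146240234375, 302.62451171875), (252.3499755859375, 146.845947265625), 0.45199277997016907) z [ 2.6 17.8 76.7]
handle 286 ((500.3814697265625, 306.8613586425781), (142.5498809814453, 30.356855392456055), 2.2565627098083496) z [64.1 73.8 79.2]
jar 144.05449808083358 (753.7442016601562, 230.12701416015625) 32.0413818359375
bottle 271.3895503145202 (732.1690673828125, -235.28689575195312) 16.728240966796875
cup 88.0973752302127 (363.8317565917969, -126.23904418945312) 33.77762985229492
tins 65.56760986863117 (364.0401306152344, 112.58648681640625) 33.979557037353516
```

View pics/c1.png

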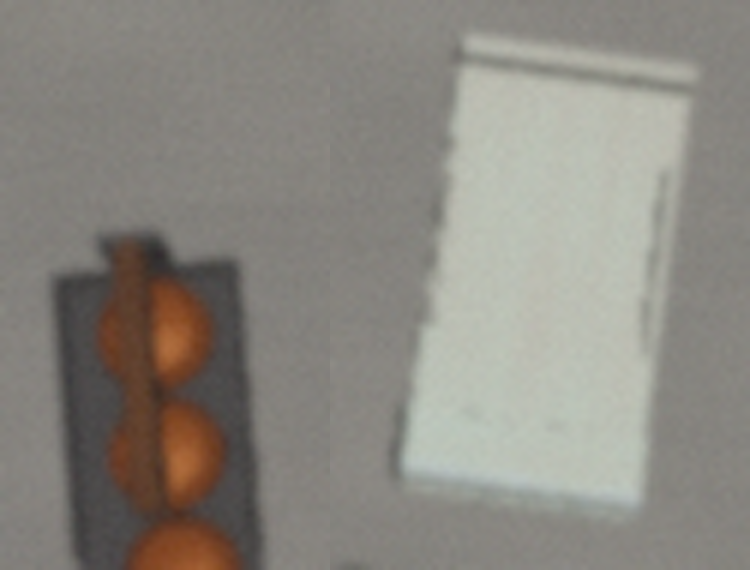

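The crop shows the tray's handle running from (130,245) to (148,505), with the walls parallel to it. The park's stop is at the top and its lip at the bottom, and its right edge runs (695,90)–(640,500).

```bash
python3 - <<'E'
from h import *
np.set_printoptions(precision=1,suppress=True)
w,p=cloud('top0'); Z=w[...,2]
z=np.load('top0.npz');K=z['K'];R=cv2.Rodrigues(z['r'])[0];t=z['t'].ravel()
def px(u,v,h):
    d=R.T@np.array([(u-K[0,2])/K[0,0],(v-K[1,2])/K[1,1],1]); c=-R.T@t
    return (c+d*(h-c[2])/d[2])[:2]
def lc(m):
    n,l,s,c=cv2.connectedComponentsWithStats(m.astype(np.uint8),connectivity=4); return l==1+np.argmax(s[1:,4])
def bx(u0,v0,u1,v1):
    m=np.zeros(Z.shape,bool); m[v0:v1,u0:u1]=1; return m
def rep(n,m):
    q=w[m].astype(np.float32); r=cv2.minAreaRect(q[:,:2]); l=cv2.fitLine(q[:,:2],cv2.DIST_HUBER,0,.01,.01).ravel()
    print(n,len(q),np.array(r[0]),np.array(r[1]),round(r[2],1),'line ang %.2f'%np.degrees(np.arctan(l[1]/l[0])),l[2:], 'z',np.median(q[:,2]))
rep('rim',lc(bx(360,160,470,255)&(Z>76)))
rep('handle',lc(bx(188,175,235,255)&(Z>68)))
rep('parklip',lc(bx(265,205,340,232)&(Z>28)&(Z<40)))
rep('parkstop',lc(bx(265,138,340,165)&(Z>17)&(Z<30)))
rep('park',lc(bx(265,138,340,232)&(Z>3.5)))
g=p.astype(int); dark=(g.sum(2)<225)&bx(190,175,236,255)
f=lambda u,v:(185+u/6,140+v/6); k=lambda u,v:(265+(u-330)/6,140+v/6)
print('tray walls L',px(*f(55,275),26),px(*f(80,560),26),'R',px(*f(238,262),26),px(*f(262,550),26))
print('handle ',px(*f(130,240),74),px(*f(148,508),74))
print('park R base',px(*k(693,95),6),px(*k(640,490),34), 'stop top corners',px(*k(463,40),24),px(*k(698,68),24),'lip corners',px(*k(402,478),34),px(*k(640,505),34), px(*k(428,325),34),px(*k(655,352),34))
a=p[:,:,::-1]
cr=lambda v0,v1,u0,u1,s:cv2.resize(a[v0:v1,u0:u1],None,fx=s,fy=s,interpolation=cv2.INTER_CUBIC)
cv2.imwrite('pics/c2.png',np.hstack([cr(170,260,185,240,6),cr(165,255,365,470,4.0).repeat(1,0) if 0 else cv2.resize(a[165:255,365:470],(420,540),interpolation=cv2.INTER_CUBIC)]))
E
```

```text
Traceback (most recent call last):
cv2.error: OpenCV(4.12.0) /io/opencv/modules/imgproc/src/convhull.cpp:143: error: (-215:Assertion failed) total >= 0 && (depth == CV_32F || depth == CV_32S) in function 'convexHull'
```

```bash
cat > m.py <<'E'
from h import *
np.set_printoptions(precision=1,suppress=True)
w,p=cloud('top0'); Z=w[...,2]
z=np.load('top0.npz');K=z['K'];R=cv2.Rodrigues(z['r'])[0];t=z['t'].ravel()
def px(u,v,h):
    d=R.T@np.array([(u-K[0,2])/K[0,0],(v-K[1,2])/K[1,1],1]); c=-R.T@t
    return (c+d*(h-c[2])/d[2])[:2]
def lc(m):
    n,l,s,c=cv2.connectedComponentsWithStats(m.astype(np.uint8),connectivity=4); return l==1+np.argmax(s[1:,4])
def bx(u0,v0,u1,v1):
    m=np.zeros(Z.shape,bool); m[v0:v1,u0:u1]=1; return m
def rep(n,m):
    q=w[m].astype(np.float32); xy=np.ascontiguousarray(q[:,:2]); r=cv2.minAreaRect(xy); l=cv2.fitLine(xy,cv2.DIST_HUBER,0,.01,.01).ravel()
    print(n,len(q),np.array(r[0]),np.array(r[1]),round(r[2],1),'line ang %.2f'%np.degrees(np.arctan(l[1]/l[0])),l[2:], 'z',np.median(q[:,2]))
E
python3 - <<'E'
from m import *
rep('rim',lc(bx(360,160,470,255)&(Z>76)))
rep('handle',lc(bx(188,175,235,255)&(Z>68)))
rep('parklip',lc(bx(265,205,340,232)&(Z>28)&(Z<40)))
rep('parkstop',lc(bx(265,138,340,165)&(Z>17)&(Z<30)))
rep('park',lc(bx(265,138,340,232)&(Z>3.5)))
f=lambda u,v:(185+u/6,140+v/6); k=lambda u,v:(265+(u-330)/6,140+v/6)
print('tray walls L',px(*f(55,275),26),px(*f(80,560),26),'R',px(*f(238,262),26),px(*f(262,550),26))
print('handle ',px(*f(130,240),74),px(*f(148,508),74))
print('park R base',px(*k(693,95),6),px(*k(640,490),34), 'stop top corners',px(*k(463,40),24),px(*k(698,68),24),'lip corners',px(*k(402,478),34),px(*k(640,505),34), px(*k(428,325),34),px(*k(655,352),34))
a=p[:,:,::-1]
cr=lambda v0,v1,u0,u1,s:cv2.resize(a[v0:v1,u0:u1],None,fx=s,fy=s,interpolation=cv2.INTER_CUBIC)
cv2.imwrite('pics/c2.png',np.hstack([cr(170,260,185,240,6),cv2.resize(a[165:255,365:470],(420,540),interpolation=cv2.INTER_CUBIC)]))
E
```

```text
rim 590 [ 476.4 -328.6] [190.3 223.2] 17.0 line ang -86.65 [ 475.  -333.2] z 84.14758
handle 263 [501.4 307. ] [140.4  28.5] 2.1 line ang 5.59 [501.8 302.9] z 73.97285
parklip 466 [461.7  33.4] [123.7  36.6] 81.5 line ang 80.91 [461.5  33.6] z 34.083256
parkstop 136 [672.4   1.3] [122.6  12. ] 81.2 line ang 80.70 [672.1   2.3] z 23.235477
park 2613 [558.9  17.4] [135.5 250.8] 82.3 line ang -8.81 [555.6  19.2] z 7.984701
tray walls L [558.6 352.4] [410.  336.9] R [565.  257.2] [414.8 243.4]
handle  [567.9 305.9] [432.6 295. ]
park R base [657.4 -62. ] [443.7 -27.8] stop top corners [683.2  60.8] [667.5 -62.8] lip corners [450.5  94.1] [436.  -27.7] [529.7  80.3] [515.1 -36.7]
```

View pics/c2.png

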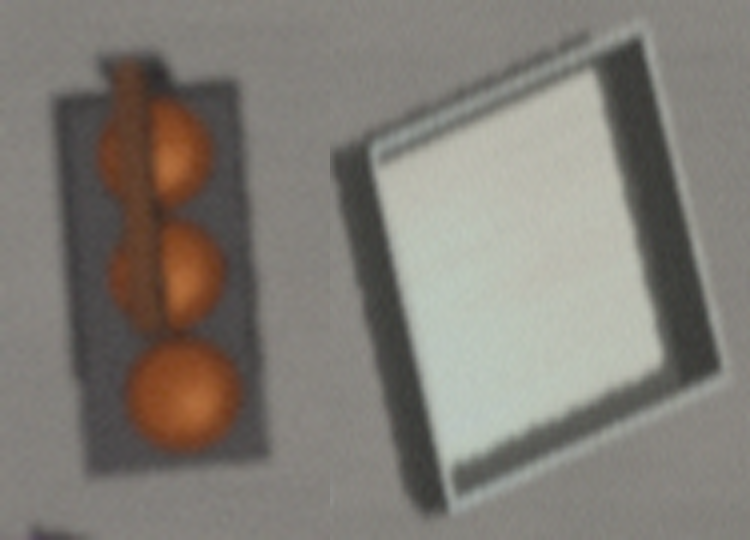

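The box crop's rim fits 190×223 mm (expected 190×220): centre (476,-329), yaw 17°. The park fits 124×237 at yaw -8.6°. The tray yaw is about 5.4°. I'll move towards the tray with fast unloaded travel.

```bash
cat >> h.py <<'E'
from scipy.spatial.transform import Rotation as Ro
def rot(b,tilt=0):
    "tool rotation for tray yaw b (deg), nose-down tilt; tool x=-tray x, y=tray y, z=-tray z"
    T=Ro.from_euler('z',b,degrees=True)*Ro.from_euler('y',-tilt,degrees=True)
    return T.as_matrix()@np.array([[-1,0,0],[0,1,0],[0,0,-1.]])
def goal(xyz,b,tilt=0):
    s=bot.sense(); R=np.array(s['ee_rot']); p=np.array(s['tcp_pos'])
    rv=Ro.from_matrix(R.T@rot(b,tilt)).as_rotvec(degrees=True); d=R.T@(np.array(xyz)-p)
    print('clock %.2f'%s['clock'],'tcp',p.round(1),'turn',rv.round(1),'shift',d.round(1),'gap %.1f'%s['finger_gap'],'F',np.round(s['wrist_force'],1))
E
python3 -c "
from h import *
goal((500,-300,230),-79.6)
from m import px
f=lambda u,v:(185+u/6,170+v/6)
print('nose',px(*f(90,472),4),px(*f(268,458),4),'buns',[px(*f(*q),20) for q in ((155,157),(168,275),(184,395))])
"
```

```text
clock 0.10 tcp [ 183.1 -623.   230.2] turn [ -0.1  -0.1 -84. ] shift [ 395.1 -220.5    0.7] gap 85.6 F [-0.   0.6 -0. ]
nose [363.6 334.8] [370.4 242.3] buns [array([526.6, 300.8]), array([464.7, 293.2]), array([402.4, 284.2])]
```

Request:
move_arm:
  rows:
    - [[0,0,-7],[33,-18,0],70]
    - [[0,0,-14],[66,-37,0],70]
    - [[0,0,-21],[99,-55,0],70]
    - [[0,0,-28],[132,-74,0],70]
    - [[0,0,-35],[165,-92,0],70]
    - [[0,0,-42],[198,-110,0],70]
    - [[0,0,-49],[231,-129,0],70]
    - [[0,0,-56],[264,-147,0],70]
    - [[0,0,-63],[297,-166,0],70]
    - [[0,0,-70],[330,-184,0],70]
    - [[0,0,-77],[363,-203,0],70]
    - [[0,0,-84],[396,-221,0],70]

```text
clock: 1.1
tcp_pos: [501.5, -298.3, 231.0]
ee_rot: [[-0.186, 0.983, -0.001], [0.983, 0.186, 0.0], [0.0, -0.001, -1.0]]
wrist_force: [1.4, -0.3, 0.3]
finger_gap: 70.2
finger_force: 0.0
```

```bash
python3 -c "
from h import *
goal((530,80,230),5.4)"
```

```text
clock 1.10 tcp [ 501.5 -298.3  231. ] turn [ -0.   -0.1 -84.7] shift [366.4  98.3   1.1] gap 70.2 F [ 1.4 -0.3  0.3]
```

Request:
move_arm:
  rows:
    - [[0,0,-7],[31,8,0],50]
    - [[0,0,-14],[61,16,0],50]
    - [[0,0,-21],[92,25,0],50]
    - [[0,0,-28],[122,33,0],50]
    - [[0,0,-35],[153,41,0],50]
    - [[0,0,-42],[183,49,0],50]
    - [[0,0,-49],[214,57,0],50]
    - [[0,0,-56],[244,65,0],50]
    - [[0,0,-63],[275,74,0],50]
    - [[0,0,-70],[305,82,0],50]
    - [[0,0,-77],[336,90,0],50]
    - [[0,0,-84.7],[366,98,0],50]

```text
clock: 2.1
tcp_pos: [531.0, 79.0, 231.0]
ee_rot: [[-0.996, -0.085, -0.001], [-0.085, 0.996, -0.0], [0.001, -0.0, -1.0]]
wrist_force: [0.6, 0.4, 0.7]
finger_gap: 50.2
finger_force: 0.0
```

```bash
python3 -c "
from h import *
goal((474,298.5,200),5.4)"
```

```text
clock 2.10 tcp [531.  79. 231.] turn [-0.  -0.  -0.5] shift [ 38.1 223.6  31. ] gap 50.2 F [0.6 0.4 0.7]
```

Request:
move_arm:
  rows:
    - [[0,0,0],[6,37,5],50]
    - [[0,0,0],[13,75,10],50]
    - [[0,0,0],[19,112,15],50]
    - [[0,0,-0.5],[26,149,20],50]
    - [[0,0,-0.5],[32,187,26],50]
    - [[0,0,-0.5],[38,224,31],50]
    - [[0,0,-0.5],[38,224,31],50]
    - [[0,0,-0.5],[38,224,31],50]

```text
clock: 2.77
tcp_pos: [473.7, 300.9, 200.0]
ee_rot: [[-0.996, -0.094, -0.002], [-0.094, 0.996, 0.001], [0.001, 0.001, -1.0]]
wrist_force: [0.7, -0.4, -0.2]
finger_gap: 49.9
finger_force: 0.0
```

```bash
python3 -c "
from h import *
goal((474,298.5,47),5.4); save('wrist','w1')"
```

```text
clock 2.77 tcp [473.7 300.9 200. ] turn [ 0.1 -0.1  0. ] shift [ -0.3  -2.5 153. ] gap 49.9 F [ 0.7 -0.4 -0.2]
```

View pics/w1.png

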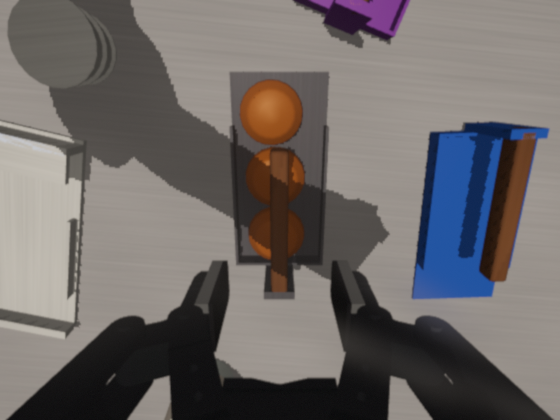

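The wrist view shows the handle bar running (281,150)–(280,290), the nose corners at (231,72) and (328,72), and the fingers centred near column 281.

```bash
python3 -c "
from h import *
np.set_printoptions(precision=1,suppress=True)
z=np.load('w1.npz');K=z['K'];R=cv2.Rodrigues(z['r'])[0];t=z['t'].ravel()
def px(u,v,h):
    d=R.T@np.array([(u-K[0,2])/K[0,0],(v-K[1,2])/K[1,1],1]); c=-R.T@t
    return (c+d*(h-c[2])/d[2])[:2]
print('cam',-R.T@t,'nose',px(231,72,4),px(328,72,4),'bar',px(281,150,74),px(279.5,290,74))
print('heel',px(237,264,26),px(323,264,26))
"
```

```text
cam [388.8 292.3 343. ] nose [372.5 244.4] [363.7 337.4] bar [431.5 298. ] [564.8 309.3]
heel [567.7 262.8] [558.9 356.7]
```

Request:
move_arm:
  rows:
    - [[0,0,0],[-1,0,25],50]
    - [[0,0,0],[-1,0,50],50]
    - [[0,0,0],[-1,0,75],50]
    - [[0,0,0],[-1,0,100],50]
    - [[0,0,0],[-1,0,120],50]
    - [[0,0,0],[-1,0,135],50]
    - [[0,0,0],[-1,0,147],50]
    - [[0,0,0],[-1,0,153],50]
    - [[0,0,0],[-1,0,153],50]
    - [[0,0,0],[-1,0,153],50]

```text
clock: 3.65
tcp_pos: [477.4, 297.8, 47.7]
ee_rot: [[-0.996, -0.087, 0.001], [-0.087, 0.996, 0.0], [-0.001, 0.0, -1.0]]
wrist_force: [0.2, 0.3, 0.3]
finger_gap: 50.2
finger_force: 0.0
```

Request:
move_arm:
  rows:
    - [[0,0,0],[0,0,0],30]
    - [[0,0,0],[0,0,0],22]
    - [[0,0,0],[0,0,0],14]
    - [[0,0,0],[0,0,0],8]
    - [[0,0,0],[0,0,0],5]
    - [[0,0,0],[0,0,0],5]
    - [[0,0,0],[0,0,0],5]
    - [[0,0,0],[0,0,0],5]
  grip_force: 90

```text
clock: 4.32
tcp_pos: [477.3, 299.6, 48.6]
ee_rot: [[-0.996, -0.088, 0.002], [-0.088, 0.996, 0.003], [-0.002, 0.002, -1.0]]
wrist_force: [-0.2, 2.1, 5.7]
finger_gap: 14.3
finger_force: 88.3
```

Request:
move_arm:
  rows:
    - [[0,0,0],[0,0,-3],5]
    - [[0,0,0],[0,0,-8],5]
    - [[0,0,0],[0,0,-15],5]
    - [[0,0,0],[0,0,-25],5]
    - [[0,0,0],[0,0,-37],5]
    - [[0,0,0],[0,0,-50],5]
    - [[0,0,0],[0,0,-63],5]
    - [[0,0,0],[0,0,-76],5]
    - [[0,0,0],[0,0,-89],5]
    - [[0,0,0],[0,0,-100],5]
    - [[0,0,0],[0,0,-107],5]
    - [[0,0,0],[0,0,-110],5]

```text
clock: 5.32
tcp_pos: [477.1, 298.6, 159.1]
ee_rot: [[-0.996, -0.088, 0.002], [-0.088, 0.996, 0.001], [-0.002, 0.001, -1.0]]
wrist_force: [0.7, 0.6, -4.4]
finger_gap: 14.4
finger_force: 87.9
```

```bash
python3 -c "
from h import *
goal((545,60,165),-8); save('top','top1'); save('wrist','w2'); save('scene','s2')
a=cv2.imread('pics/top1.png')[165:265,180:255];b=cv2.imread('pics/s2.png')[60:260,230:400]
cv2.imwrite('pics/c3.png',np.hstack([cv2.resize(cv2.imread('pics/w2.png'),(420,315)),cv2.resize(b,(268,315))]))"
```

```text
clock 5.32 tcp [477.1 298.6 159.1] turn [ 0.1  0.1 13. ] shift [ -46.6 -243.7   -6.1] gap 14.4 F [ 0.7  0.6 -4.4]
```

View pics/c3.png

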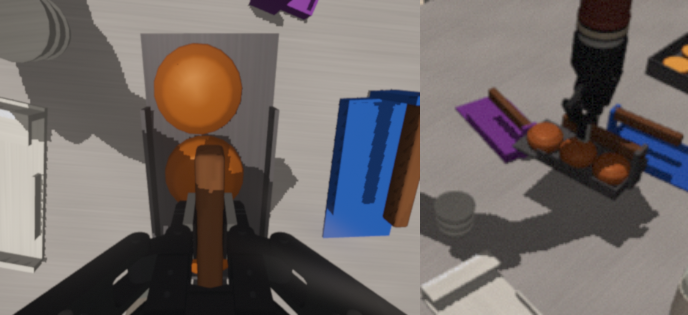

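The tray is lifted with all three buns on it (bun2 at (197,87), bun1 at (205,170), bun0 under the hand). Next I'll carry it smoothly to the box.

```bash
cat >> h.py <<'E'
L=np.array([111.2,-2,48])   # TCP from nose, tray frame
def tcp_nose(n,b,tilt): 
    T=rot(b,tilt)@np.diag([-1,1,-1.]); return np.array(n)+T@L
def boxw(x,y,z): 
    return Ro.from_euler('z',17,degrees=True).apply([x,y,z])+[476.4,-328.6,0]
E
python3 -c "
from h import *
np.set_printoptions(precision=1,suppress=True)
for y,z,t in ((10,125,0),(10,65,18),(10,50,40),(-50,60,42)): print(y,z,t,tcp_nose(boxw(0,y,z),-73,t))
goal((545,40,170),-25)"
```

```text
10 125 0 [ 504.1 -426.   173. ]
10 65 18 [ 498.1 -406.6  145. ]
10 50 40 [ 487.4 -371.6  158.2]
-50 60 42 [ 503.9 -425.3  170.1]
clock 5.47 tcp [476.6 297.8 157.2] turn [-0. -0. 30.] shift [ -45.5 -262.9  -12.7] gap 14.2 F [ 0.2 -0.5 -5.5]
```

Request:
move_arm:
  rows:
    - [[0,0,0.5],[-1,-6,-3],5]
    - [[0,0,2],[-3,-18,-6],5]
    - [[0,0,4],[-6,-36,-9],5]
    - [[0,0,7],[-10,-58,-12],5]
    - [[0,0,10],[-14,-83,-13],5]
    - [[0,0,13],[-19,-109,-13],5]
    - [[0,0,16],[-23,-135,-13],5]
    - [[0,0,19],[-28,-161,-13],5]
    - [[0,0,22],[-32,-187,-13],5]
    - [[0,0,25],[-37,-213,-13],5]
    - [[0,0,28],[-41,-239,-13],5]
    - [[0,0,30],[-45,-263,-13],5]

```text
clock: 6.47
tcp_pos: [544.4, 36.5, 170.0]
ee_rot: [[-0.904, 0.427, -0.001], [0.427, 0.904, -0.002], [0.0, -0.002, -1.0]]
wrist_force: [0.4, 0.6, -5.0]
finger_gap: 14.1
finger_force: 88.1
```

```bash
python3 -c "
from h import *
goal((525,-220,173),-52)"
```

```text
clock 6.47 tcp [544.4  36.5 170. ] turn [-0.1  0.  26.7] shift [ -92.  -240.3   -2.5] gap 14.1 F [ 0.4  0.6 -5. ]
```

Request:
move_arm:
  rows:
    - [[0,0,2],[-7,-18,0],5]
    - [[0,0,4],[-15,-38,0],5]
    - [[0,0,6],[-23,-60,0],5]
    - [[0,0,8],[-31,-82,-1],5]
    - [[0,0,11],[-40,-104,-1],5]
    - [[0,0,13],[-48,-126,-1],5]
    - [[0,0,16],[-57,-148,-1],5]
    - [[0,0,18],[-65,-170,-2],5]
    - [[0,0,20],[-73,-190,-2],5]
    - [[0,0,23],[-80,-209,-2],5]
    - [[0,0,25],[-87,-226,-2],5]
    - [[0,0,27],[-92,-240,-2],5]

```text
clock: 7.47
tcp_pos: [526.1, -219.1, 172.1]
ee_rot: [[-0.612, 0.791, -0.001], [0.791, 0.612, -0.001], [-0.0, -0.001, -1.0]]
wrist_force: [0.1, 0.2, -4.8]
finger_gap: 14.3
finger_force: 88.1
```

```bash
python3 -c "
from h import *
goal((504,-426,175),-73)"
```

```text
clock 7.47 tcp [ 526.1 -219.1  172.1] turn [-0.1  0.  20.7] shift [-150.1 -144.1   -2.8] gap 14.3 F [ 0.1  0.2 -4.8]
```

Request:
move_arm:
  rows:
    - [[0,0,1],[-11,-10,0],5]
    - [[0,0,3],[-24,-23,0],5]
    - [[0,0,5],[-38,-37,-1],5]
    - [[0,0,7],[-53,-51,-1],5]
    - [[0,0,9],[-69,-66,-1],5]
    - [[0,0,11],[-85,-81,-2],5]
    - [[0,0,14],[-101,-97,-2],5]
    - [[0,0,16],[-117,-112,-3],5]
    - [[0,0,18],[-131,-126,-3],5]
    - [[0,0,20],[-142,-136,-3],5]
    - [[0,0,20.7],[-148,-142,-3],5]
    - [[0,0,20.7],[-150,-144,-3],5]

```text
clock: 8.47
tcp_pos: [504.4, -426.3, 174.8]
ee_rot: [[-0.294, 0.956, -0.001], [0.956, 0.294, -0.001], [-0.001, -0.001, -1.0]]
wrist_force: [-0.7, -0.1, -4.8]
finger_gap: 14.7
finger_force: 88.0
```

```bash
python3 -c "
from h import *
goal(tcp_nose(boxw(0,10,65),-73,18),-73,18);goal(tcp_nose(boxw(0,10,50),-73,40),-73,40); save('top','top2'); 
a=cv2.imread('pics/top2.png')[140:280,330:500]
cv2.imwrite('pics/c4.png',cv2.resize(a,(680,560),interpolation=cv2.INTER_CUBIC))"
```

```text
clock 8.47 tcp [ 504.4 -426.3  174.8] turn [ -0.1 -18.    0.1] shift [20.7 -0.1 29.7] gap 14.7 F [-0.7 -0.1 -4.8]
clock 8.47 tcp [ 504.4 -426.3  174.8] turn [ -0.  -40.    0.1] shift [57.3 -0.1 16.5] gap 14.7 F [-0.7 -0.1 -4.8]
```

View pics/c4.png

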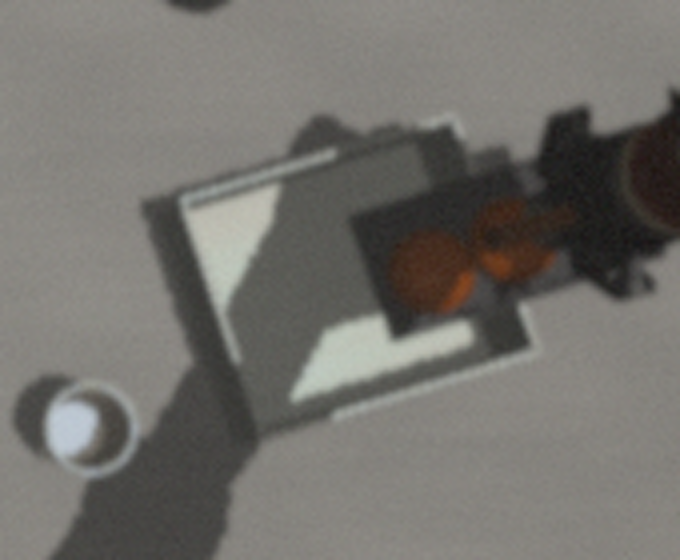

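The loaded tray is level over the box with its nose near (370,275) in the crop, mid-box, and the buns in place. Tipping now, to 18° while lowering.

Request:
move_arm:
  rows:
    - [[0,-1,0],[1,0,2],5]
    - [[0,-3,0],[3,0,5],5]
    - [[0,-5,0],[6,0,9],5]
    - [[0,-7,0],[8,0,13],5]
    - [[0,-9,0],[11,0,17],5]
    - [[0,-11,0],[13,0,20],5]
    - [[0,-13,0],[15,0,23],5]
    - [[0,-15,0],[18,0,26],5]
    - [[0,-17,0],[20,0,29],5]
    - [[0,-18,0],[21,0,30],5]
    - [[0,-18,0],[21,0,30],5]

```text
clock: 9.43
tcp_pos: [500.1, -398.6, 144.5]
ee_rot: [[-0.289, 0.953, 0.092], [0.907, 0.303, -0.291], [-0.305, -0.0, -0.952]]
wrist_force: [0.2, 1.2, -4.6]
finger_gap: 14.2
finger_force: 88.1
```

```bash
python3 -c "
from h import *
for y,z,t in ((10,52,26),(0,48,34),(-10,50,40)): goal(tcp_nose(boxw(0,y,z),-73,t),-73,t)"
```

```text
clock 9.43 tcp [ 500.1 -398.6  144.5] turn [ 0.2 -8.2  0.6] shift [ 5.  -4.2 -0.9] gap 14.2 F [ 0.2  1.2 -4.6]
clock 9.43 tcp [ 500.1 -398.6  144.5] turn [  0.3 -16.2   0.6] shift [ 6.5 -4.1 -7.8] gap 14.2 F [ 0.2  1.2 -4.6]
clock 9.43 tcp [ 500.1 -398.6  144.5] turn [  0.3 -22.2   0.6] shift [  4.9  -4.1 -16. ] gap 14.2 F [ 0.2  1.2 -4.6]
```

Request:
move_arm:
  rows:
    - [[0,-2,0],[1,-1,0],5]
    - [[0,-4,0],[3,-2,0],5]
    - [[0,-6,0],[4,-3,-1],5]
    - [[0,-8,0],[5,-4,-1],5]
    - [[0,-10,0],[5,-4,-3],5]
    - [[0,-12,0],[6,-4,-5],5]
    - [[0,-14,0],[6,-4,-6],5]
    - [[0,-16,0],[6,-4,-8],5]
    - [[0,-18,0],[6,-4,-11],5]
    - [[0,-20,0],[5,-4,-13],5]
    - [[0,-22,0],[5,-4,-16],5]
    - [[0,-22,0],[5,-4,-16],5]

```text
clock: 10.43
tcp_pos: [496.0, -390.1, 157.5]
ee_rot: [[-0.236, 0.952, 0.197], [0.73, 0.307, -0.61], [-0.641, -0.001, -0.768]]
wrist_force: [1.1, 0.2, -6.2]
finger_gap: 14.3
finger_force: 88.4
```

```bash
python3 -c "
from h import *
save('top','top3');save('wrist','w3');save('scene','s3')
for y,z,t in ((-40,55,42),(-60,85,45)): goal(tcp_nose(boxw(0,y,z),-73,t),-73,t)
a=cv2.imread('pics/top3.png')[140:280,330:500]
cv2.imwrite('pics/c5.png',np.hstack([cv2.resize(a,(364,300)),cv2.resize(cv2.imread('pics/w3.png'),(400,300))]))"
```

```text
clock 10.58 tcp [ 494.4 -394.2  158.9] turn [ 0.4 -2.1  0.3] shift [-21.3  -0.2   9.7] gap 14.3 F [-0.1 -0.3 -3.8]
clock 10.58 tcp [ 494.4 -394.2  158.9] turn [ 0.4 -5.1  0.3] shift [-53.   -0.3  -6.1] gap 14.3 F [-0.1 -0.3 -3.8]
```

View pics/c5.png

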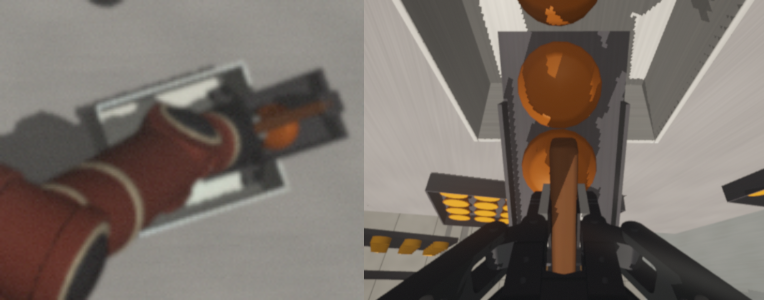

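The first bun is in the box (wrist view top, (558,8)). The second is at the tray's nose (560,85) and the third behind it (560,165). I'll tip a little more and back off.

Request:
move_arm:
  rows:
    - [[0,-1,0],[-3,0,0],5]
    - [[0,-2,0],[-7,0,2],5]
    - [[0,-3,0],[-12,0,4],5]
    - [[0,-4,0],[-16,0,5],5]
    - [[0,-4,0],[-20,0,6],5]
    - [[0,-4,0],[-20,0,6],5]
    - [[0,-4,0],[-20,0,6],5]
    - [[0,-4,0],[-20,0,6],5]

```text
clock: 11.25
tcp_pos: [498.5, -413.8, 167.4]
ee_rot: [[-0.213, 0.955, 0.207], [0.687, 0.297, -0.663], [-0.694, 0.001, -0.72]]
wrist_force: [0.5, 0.9, -2.8]
finger_gap: 14.5
finger_force: 89.0
```

```bash
cat > or.py <<'E'
from h import *
import sys
save('wrist',sys.argv[1]); save('scene',sys.argv[1]+'s')
for f,k in ((sys.argv[1],(0,300)),(sys.argv[1]+'s',(0,420))):
    w,p=cloud(f); g=p.astype(int); m=(g[...,0]>90)&(g[...,0]>1.7*g[...,1])&(g[...,1]>1.5*g[...,2]); m&=(np.hypot(w[...,0]-476,w[...,1]+360)<220)
    n,l,s,c=cv2.connectedComponentsWithStats(m.astype(np.uint8))
    for i in range(1,n):
        if s[i,4]>60: print(f,'px',c[i].round(),'area',s[i,4],'world',np.nanmedian(w[l==i],0).round())
goal((0,0,0),-73)
E
python3 or.py w4
```

```text
w4 px [252.   4.] area 284 world [ 470. -368.   34.]
w4s px [144. 309.] area 276 world [ 450. -268.   35.]
clock 11.35 tcp [ 498.6 -413.3  167.2] turn [ 0.2 44.   0.3] shift [ 506.9 -352.8 -256.8] gap 14.1 F [-0.3 -0.  -3. ]
```

All buns have left the tray (weight down from about 5.5 to 3 N). I'll back off up and away, then check the box.

```bash
python3 -c "
from h import *
goal((515,-440,230),-73,44);goal((525,-400,250),-60,0)"
```

```text
clock 11.35 tcp [ 498.6 -413.3  167.2] turn [ 0.3 -0.   0.2] shift [-65.5   7.7 -24.1] gap 14.1 F [-0.3 -0.  -3. ]
clock 11.35 tcp [ 498.6 -413.3  167.2] turn [ -4.8  43.8 -12. ] shift [-54.   29.1 -62.9] gap 14.1 F [-0.3 -0.  -3. ]
```

Request:
move_arm:
  rows:
    - [[0,0,0],[-10,1,-4],5]
    - [[0,0,0],[-25,3,-9],5]
    - [[0,0,0],[-45,5,-17],5]
    - [[0,0,0],[-65,8,-24],5]
    - [[0,5,0],[-65,10,-30],5]
    - [[0,11,-2],[-63,14,-38],5]
    - [[-1,18,-4],[-61,18,-46],5]
    - [[-2,25,-6],[-58,22,-54],5]
    - [[-3,32,-8],[-56,26,-60],5]
    - [[-4,38,-10],[-54,29,-63],5]
    - [[-5,44,-12],[-54,29,-63],5]
    - [[-5,44,-12],[-54,29,-63],5]

```text
clock: 12.35
tcp_pos: [523.8, -399.9, 251.7]
ee_rot: [[-0.492, 0.87, 0.013], [0.87, 0.492, -0.023], [-0.026, -0.0, -1.0]]
wrist_force: [0.9, -1.5, -3.1]
finger_gap: 14.2
finger_force: 88.9
```

```bash
python3 or.py w5; python3 -c "
from h import *
goal((540,-130,230),-35)"
```

```text
w5 px [263.  25.] area 135 world [ 437. -286.   33.]
w5 px [294.  18.] area 1410 world [ 464. -264.   35.]
w5s px [137. 315.] area 65 world [ 448. -286.   35.]
w5s px [100. 358.] area 353 world [ 476. -383.   33.]
clock 12.45 tcp [ 522.2 -406.4  248.2] turn [-0.1  1.8 11.8] shift [ 615.1 -260.   231.1] gap 14.4 F [-0.3 -2.  -3.3]
clock 12.45 tcp [ 522.2 -406.4  248.2] turn [ -0.7   1.6 -26.2] shift [233.9 149.   10.3] gap 14.4 F [-0.3 -2.  -3.3]
```

The buns lie in the box with their tops at z≈34, i.e. on its floor. Next I'll check whether the tray slipped in the hand by comparing depth in the camera frame for w2 and w5.

```bash
python3 - <<'E'
from h import *
np.set_printoptions(precision=3,suppress=True)
for f in ('w2','w5'):
    z=np.load(f+'.npz'); d=z['d']; K=z['K']; p=z['p'].astype(int)
    v,u=np.mgrid[:420,:560]
    c=np.stack([(u-K[0,2])/K[0,0]*d,(v-K[1,2])/K[1,1]*d,d],-1)
    out=[]
    for (u0,u1,v0,v1) in ((196,212,60,130),(335,362,60,130)):
        q=c[v0:v1,u0:u1].reshape(-1,3); out.append(q[(q[:,2]>100)&(q[:,2]<400)])
    q=np.vstack(out); 
    for _ in range(5):
        A=np.c_[q[:,:2],np.ones(len(q))]; s=np.linalg.lstsq(A,q[:,2],rcond=None)[0]; r=q[:,2]-A@s; q=q[abs(r)<max(2,1.5*r.std())]
    n=np.array([s[0],s[1],-1]); n/=np.linalg.norm(n)
    pred=s[0]*c[...,0]+s[1]*c[...,1]+s[2]; on=abs(d-pred)<5
    cols=[200,230,330,355]; top=[np.argmax(on[20:,k])+20 for k in cols]
    rows=[60,90,110]; L=[(np.where(on[k,120:440])[0]+120)[[0,-1]] for k in rows]
    R=cv2.Rodrigues(z['r'])[0]
    print(f,len(q),'n cam',n,'world n',R.T@n,'off',s[2],'top rows',top,'LR',L)
    # corners in world
E
```

```text
w2 2733 n cam [ 0.     0.326 -0.945] world n [-0.002 -0.002  1.   ] off 197.88006645345752 top rows [np.int64(44), np.int64(44), np.int64(44), np.int64(44)] LR [array([188, 370]), array([191, 368]), array([193, 366])]
w5 2993 n cam [-0.001  0.328 -0.945] world n [-0.013  0.021  1.   ] off 198.03203163480805 top rows [np.int64(44), np.int64(44), np.int64(44), np.int64(44)] LR [array([189, 370]), array([191, 368]), array([193, 366])]
```

```bash
cat > loc.py <<'E'
from h import *
z=np.load('w2.npz'); K=z['K']; R=cv2.Rodrigues(z['r'])[0]; t=z['t'].ravel()
s=np.array([[-0.996,-0.088,0.002],[-0.088,0.996,0.001],[-0.002,0.001,-1]])
n=np.array([0,.326,-.945]); d0=197.88*n[2]
P=[]
for u,v in ((188,44),(371,44)):
    r=np.array([(u-K[0,2])/K[0,0],(v-K[1,2])/K[1,1],1]); c=r*d0/(n@r); P.append(R.T@(c-t))
P=np.array(P); T=np.array([477.0,298.2,158.2])
print('nose corners',P.round(1)); print('TCP - nose in tray(tool) frame',(np.diag([-1,1,-1])@s.T@(T-P.mean(0))).round(1), 'yaw', np.degrees(np.arctan2(*(P[0]-P[1])[:2])).round(2))
E
python3 loc.py; python3 -c "
from h import *
goal((500,-130,215),-33)"
```

```text
nose corners [[371.7 241.4 114.4]
 [363.4 335.9 114.6]]
TCP - nose in tray(tool) frame [ 1.10e+02 -1.00e-01  4.35e+01] yaw 175.01
clock 12.45 tcp [ 522.2 -406.4  248.2] turn [ -0.7   1.6 -28.2] shift [253.6 114.1  24.9] gap 14.4 F [-0.3 -2.  -3.3]
```

Request:
move_arm:
  rows:
    - [[0,0,-1],[10,4,1],5]
    - [[0,1,-3],[30,14,3],5]
    - [[0,1,-6],[56,25,5],5]
    - [[0,1.6,-9],[84,38,8],5]
    - [[0,1.6,-12],[112,50,11],5]
    - [[0,1.6,-15],[140,63,14],5]
    - [[0,1.6,-18],[168,76,17],5]
    - [[0,1.6,-21],[196,88,19],5]
    - [[0,1.6,-24],[220,99,22],5]
    - [[-0.5,1.6,-27],[240,108,24],5]
    - [[-0.7,1.6,-28],[254,114,25],5]
    - [[-0.7,1.6,-28],[254,114,25],5]

```text
clock: 13.45
tcp_pos: [498.5, -118.5, 216.6]
ee_rot: [[-0.846, 0.534, 0.002], [0.534, 0.846, 0.001], [-0.001, 0.002, -1.0]]
wrist_force: [-0.1, 0.1, -2.0]
finger_gap: 14.4
finger_force: 88.9
```

```bash
cat >> h.py <<'E'
L=np.array([111,0,47.7])
B=-8.8
def parkw(x,y,z): return Ro.from_euler('z',B,degrees=True).apply([x,y,z])+[559.2,18.5,0]
def pgoal(nx,nz,tilt): goal(tcp_nose(parkw(nx,0,nz),B,tilt),B,tilt)   # nz above counter
def nose():
    s=bot.sense(); T=np.array(s['ee_rot'])@np.diag([-1,1,-1.]); n=np.array(s['tcp_pos'])-T@L
    q=Ro.from_euler('z',-B,degrees=True).apply(n-[559.2,18.5,0]); e=(Ro.from_euler('z',-B,degrees=True)*Ro.from_matrix(T)).as_euler('ZYX',degrees=True)
    print('nose in park',q.round(1),'yaw %.1f tilt %.1f roll %.1f'%(e[0],-e[1],e[2]))
E
python3 -c "
from h import *
nose();pgoal(-60,80,15)"
```

```text
nose in park [-140.8 -100.5  168.8] yaw -23.4 tilt 0.1 roll 0.1
clock 13.45 tcp [ 498.5 -118.5  216.6] turn [ -3.  -14.7 -23.3] shift [-10.1 162.1  62.1] gap 14.4 F [-0.1  0.1 -2. ]
```

Request:
move_arm:
  rows:
    - [[0,0,-2],[-1,10,2],5]
    - [[0,-1,-4],[-2,25,5],5]
    - [[0,-3,-7],[-3,43,10],5]
    - [[-1,-5,-10],[-4,61,16],5]
    - [[-1,-7,-12],[-5,79,23],5]
    - [[-1,-9,-15],[-6,97,31],5]
    - [[-2,-11,-18],[-7,115,40],5]
    - [[-2,-13,-20],[-8,133,48],5]
    - [[-3,-14,-22],[-9,148,55],5]
    - [[-3,-14.7,-23.3],[-10,158,60],5]
    - [[-3,-14.7,-23.3],[-10,162,62],5]
    - [[-3,-14.7,-23.3],[-10,162,62],5]

```text
clock: 14.45
tcp_pos: [596.5, 7.7, 154.3]
ee_rot: [[-0.953, 0.16, 0.256], [0.155, 0.987, -0.042], [-0.26, -0.001, -0.966]]
wrist_force: [0.1, -0.1, -2.9]
finger_gap: 14.3
finger_force: 88.9
```

```bash
python3 -c "
from h import *
save('wrist','w6'); nose();pgoal(-60,20,15); pgoal(-66,13,15)"
```

```text
nose in park [-56.3  -5.3  79.8] yaw -0.5 tilt 15.1 roll -0.1
clock 14.50 tcp [596.3   6.7 154.7] turn [-0.2  0.1 -0.4] shift [19.1  6.1 56.9] gap 14.4 F [ 0.1 -0.  -2.5]
clock 14.50 tcp [596.3   6.7 154.7] turn [-0.2  0.1 -0.4] shift [26.7  6.  62.1] gap 14.4 F [ 0.1 -0.  -2.5]
```

View pics/w6.png

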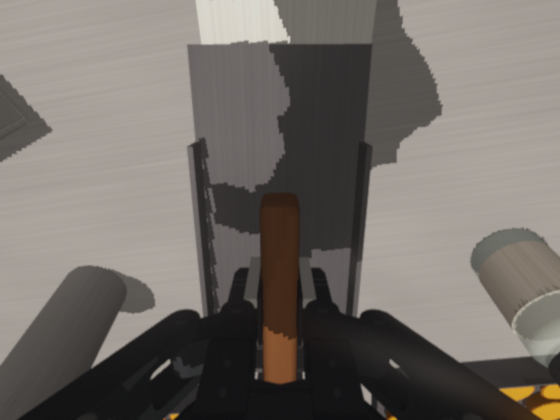

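The wrist view shows the nose edge at row 44 (columns 188–371) with the park's light plate and lip beyond it (columns 198–378 at row 0). I'll get the plate edges from the depth.

```bash
python3 - <<'E'
from h import *
np.set_printoptions(precision=1,suppress=True)
w,p=cloud('w6'); 
q=Ro.from_euler('z',-B,degrees=True).apply((w-[559.2,18.5,0]).reshape(-1,3)).reshape(w.shape)
for v in (1,6,12,18,24,30,36,41):
    row=q[v]; m=np.where((row[:,2]>3)&(row[:,2]<45)&(abs(row[:,1])<90))[0]; print(v,m[[0,-1]],row[m[0]],row[m[-1]],'mid',row[284],'yc %.1f'%((row[m[0],1]+row[m[-1],1])/2))
E
```

```text
1 [196 376] [-73.1 -62.2   5.9] [-72.1  61.5   5.9] mid [-72.6  -1.7   6.6] yc -0.4
6 [197 375] [-70.2 -61.9   6.3] [-69.2  61.2   6.2] mid [-69.6  -1.7   4.8] yc -0.3
12 [197 374] [-66.6 -62.3   6.6] [-65.6  61.1   5.9] mid [-66.2  -1.7   7.1] yc -0.6
18 [198 373] [-62.9 -62.4   5.5] [-62.1  60.5   7.7] mid [-62.4  -1.7   5.2] yc -0.9
24 [199 373] [-59.3 -62.1   6.2] [-58.2  61.6   5.8] mid [-58.8  -1.7   6. ] yc -0.3
30 [200 372] [-55.6 -61.7   7.2] [-54.5  61.3   6.2] mid [-55.1  -1.7   7. ] yc -0.2
36 [201 371] [-51.8 -61.5   7.5] [-50.6  61.4   5.6] mid [-51.2  -1.7   6.2] yc -0.1
41 [201 370] [-48.3 -62.4   5.3] [-47.4  61.    6. ] mid [-47.9  -1.7   5.8] yc -0.7
```

Request:
move_arm:
  rows:
    - [[0,0,0],[2,1,6],5]
    - [[0,0,0],[5,3,14],5]
    - [[0,0,-0.4],[8,4,24],5]
    - [[0,0,-0.4],[11,6,34],5]
    - [[0,0,-0.4],[15,6,44],5]
    - [[0,0,-0.4],[18,6,52],5]
    - [[0,0,-0.4],[20,6,56],5]
    - [[0,0,-0.4],[21,6,57],5]
    - [[0,0,-0.4],[21,6,57],5]
    - [[0,0,-0.4],[21,6,57],5]

```text
clock: 15.33
tcp_pos: [592.0, 14.3, 94.9]
ee_rot: [[-0.954, 0.153, 0.258], [0.147, 0.988, -0.042], [-0.261, -0.002, -0.965]]
wrist_force: [-0.2, 0.4, -2.2]
finger_gap: 14.2
finger_force: 89.0
```

```bash
python3 -c "
from h import *
nose();pgoal(-64,13,15); pgoal(-101,11,15)"
```

```text
nose in park [-61.6   0.7  19.8] yaw 0.0 tilt 15.1 roll -0.1
clock 15.33 tcp [592.   14.3  94.9] turn [-0.1  0.1  0. ] shift [ 3.9 -0.8  6.2] gap 14.2 F [-0.2  0.4 -2.2]
clock 15.33 tcp [592.   14.3  94.9] turn [-0.1  0.1  0. ] shift [40.2 -0.8 -1.5] gap 14.2 F [-0.2  0.4 -2.2]
```

Request:
move_arm:
  rows:
    - [[0,0,0],[2,0,3],5]
    - [[0,0,0],[4,-1,6],5]
    - [[0,0,0],[4,-1,6],5]
    - [[0,0,0],[8,-1,5],5]
    - [[0,0,0],[14,-1,4],5]
    - [[0,0,0],[20,-1,3],5]
    - [[0,0,0],[26,-1,1],5]
    - [[0,0,0],[32,-1,0],5]
    - [[0,0,0],[37,-1,-1],5]
    - [[0,0,0],[40,-1,-1.5],5]
    - [[0,0,0],[40,-1,-1.5],5]
    - [[0,0,0],[40,-1,-1.5],5]

```text
clock: 16.33
tcp_pos: [553.0, 19.3, 85.7]
ee_rot: [[-0.954, 0.153, 0.258], [0.147, 0.988, -0.042], [-0.261, -0.002, -0.965]]
wrist_force: [0.7, 0.0, -3.4]
finger_gap: 14.4
finger_force: 89.0
```

```bash
python3 -c "
from h import *
nose();pgoal(-101,9,8); pgoal(-101,7,0)"
```

```text
nose in park [-100.9   -0.3   10.7] yaw 0.0 tilt 15.1 roll -0.1
clock 16.33 tcp [553.   19.3  85.7] turn [-0.1  7.1  0. ] shift [-4.5  0.2 15.8] gap 14.4 F [ 0.7  0.  -3.4]
clock 16.33 tcp [553.   19.3  85.7] turn [-0.1 15.1  0. ] shift [-7.6  0.2 34.2] gap 14.4 F [ 0.7  0.  -3.4]
```

Request:
move_arm:
  rows:
    - [[0,1,0],[0,0,2],5]
    - [[0,3,0],[-1,0,6],5]
    - [[0,5,0],[-3,0,11],5]
    - [[0,7,0],[-4,0,15],5]
    - [[0,8.5,0],[-5,0,19],5]
    - [[0,10,0],[-6,0,22],5]
    - [[0,11,0],[-6,0,25],5]
    - [[0,12,0],[-7,0,27],5]
    - [[0,12,0],[-7,0,27],5]

```text
clock: 17.08
tcp_pos: [567.7, 16.3, 60.8]
ee_rot: [[-0.986, 0.155, 0.054], [0.155, 0.988, -0.01], [-0.055, -0.002, -0.999]]
wrist_force: [-0.6, 0.6, -2.3]
finger_gap: 14.8
finger_force: 88.9
```

```bash
python3 -c "
from h import *
nose();pgoal(-101,8,1.5); pgoal(-101,6.5,0)"
```

```text
nose in park [-99.5  -0.8   7.1] yaw -0.1 tilt 3.1 roll -0.1
clock 17.08 tcp [567.7  16.3  60.8] turn [-0.1  1.6 -0.1] shift [0.2 0.9 2.2] gap 14.8 F [-0.6  0.6 -2.3]
clock 17.08 tcp [567.7  16.3  60.8] turn [-0.1  3.1 -0.1] shift [-0.9  0.9  6.7] gap 14.8 F [-0.6  0.6 -2.3]
```

Request:
move_arm:
  rows:
    - [[0,0.5,0],[0,0.5,1],5]
    - [[0,1,0],[0.5,1,2],5]
    - [[0,1.6,0],[0.5,1,3],5]
    - [[0,2.2,0],[0,1,4.5],5]
    - [[0,2.7,0],[0,1,5.5],5]
    - [[0,3.1,0],[0,1,6.5],5]
    - [[0,3.1,0],[0,1,6.5],5]
    - [[0,3.1,0],[0,1,6.5],5]

```text
clock: 17.75
tcp_pos: [567.3, 17.9, 54.9]
ee_rot: [[-0.988, 0.154, 0.0], [0.154, 0.988, -0.002], [-0.001, -0.002, -1.0]]
wrist_force: [-0.0, 0.4, -1.7]
finger_gap: 14.4
finger_force: 89.0
```

```bash
python3 -c "
from h import *
nose();pgoal(-101,6,0)"
```

```text
nose in park [-102.9    0.5    7.2] yaw -0.0 tilt 0.0 roll -0.1
clock 17.75 tcp [567.3  17.9  54.9] turn [-0.1  0.  -0. ] shift [-1.9 -0.6  1.2] gap 14.4 F [-0.   0.4 -1.7]
```

Now 1 mm further down, then a gentle release.

Request:
move_arm:
  rows:
    - [[0,0,0],[-0.5,0,0.5],5]
    - [[0,0,0],[-1,0,1],5]
    - [[0,0,0],[-1,0,1.5],5]
    - [[0,0,0],[-1,0,1.5],5]

```text
clock: 18.08
tcp_pos: [567.2, 17.8, 54.6]
ee_rot: [[-0.988, 0.153, -0.001], [0.153, 0.988, -0.003], [0.001, -0.004, -1.0]]
wrist_force: [-4.8, -1.4, 7.7]
finger_gap: 14.7
finger_force: 90.7
```

Request:
move_arm:
  rows:
    - [[0,0,0],[0,0,0],18]
    - [[0,0,0],[0,0,0],25]
    - [[0,0,0],[0,0,0],35]
    - [[0,0,0],[0,0,0],45]
    - [[0,0,0],[0,0,0],50]
    - [[0,0,0],[0,0,0],50]

```text
clock: 18.58
tcp_pos: [568.2, 17.8, 53.3]
ee_rot: [[-0.988, 0.153, -0.0], [0.153, 0.988, -0.002], [-0.0, -0.002, -1.0]]
wrist_force: [0.1, 0.4, 0.7]
finger_gap: 50.0
finger_force: 0.0
```

Request:
move_arm:
  rows:
    - [[0,0,0],[0,0,-10],50]
    - [[0,0,0],[0,0,-25],50]
    - [[0,0,0],[0,0,-45],50]
    - [[0,0,0],[0,0,-70],50]
    - [[0,0,0],[0,0,-100],50]
    - [[0,0,0],[0,0,-130],50]
    - [[0,0,0],[0,0,-150],50]
    - [[0,0,0],[0,0,-150],50]

```text
clock: 19.25
tcp_pos: [571.0, 19.3, 209.1]
ee_rot: [[-0.988, 0.153, 0.01], [0.153, 0.988, -0.001], [-0.01, 0.0, -1.0]]
wrist_force: [-0.3, 0.5, 0.3]
finger_gap: 49.9
finger_force: 0.0
```

```bash
python3 - <<'E'
from h import *
np.set_printoptions(precision=1,suppress=True)
save('wrist','w7'); save('top','top7'); save('scene','s7')
print(bot.sense()['clock'])
w,p=cloud('w7'); q=Ro.from_euler('z',-B,degrees=True).apply((w-[559.2,18.5,0]).reshape(-1,3)).reshape(w.shape)
g=p.astype(int).sum(2)
m=(abs(q[...,1])<40)&(q[...,0]>-74)&(q[...,0]<-40)&(g<330)
x=q[m]; A=np.c_[x[:,:2],np.ones(len(x))]; print('floor fit',len(x),np.linalg.lstsq(A,x[:,2],rcond=None)[0],np.percentile(x[:,2],[5,50,95]))
wl=(q[...,2]>26)&(q[...,2]<36)&(abs(q[...,1])<60)&(q[...,0]>-45)&(q[...,0]<60)
print('wall tops y',np.percentile(q[wl][:,1],[1,99]),'x',np.percentile(q[wl][:,0],[1,99]))
b=(q[...,2]>72)&(abs(q[...,1])<25)&(q[...,2]<90)&(q[...,0]<105)&(p[...,0]>1.3*p[...,2]); print('bar y',np.median(q[b][:,1]),'x0',np.percentile(q[b][:,0],[1,99]),'z',np.median(q[b][:,2]))
a=cv2.imread('pics/top7.png')[140:250,255:475]; 
cv2.imwrite('pics/c6.png',np.hstack([cv2.resize(a,(440,220),interpolation=cv2.INTER_CUBIC),cv2.resize(cv2.imread('pics/w7.png'),(293,220))]))
c=cv2.imread('pics/s7.png')[200:400,20:360]
cv2.imwrite('pics/c6.png',np.vstack([cv2.imread('pics/c6.png'),cv2.resize(c,(733,370))]))
E
```

```text
19.4
floor fit 2850 [-0.   0.  10.2] [ 8.9 10.2 11.5]
wall tops y [-47.9  48. ] x [-44.   58.8]
bar y -0.053451814051676316 x0 [-36.6 101.2] z 80.00052895714481
```

View pics/c6.png

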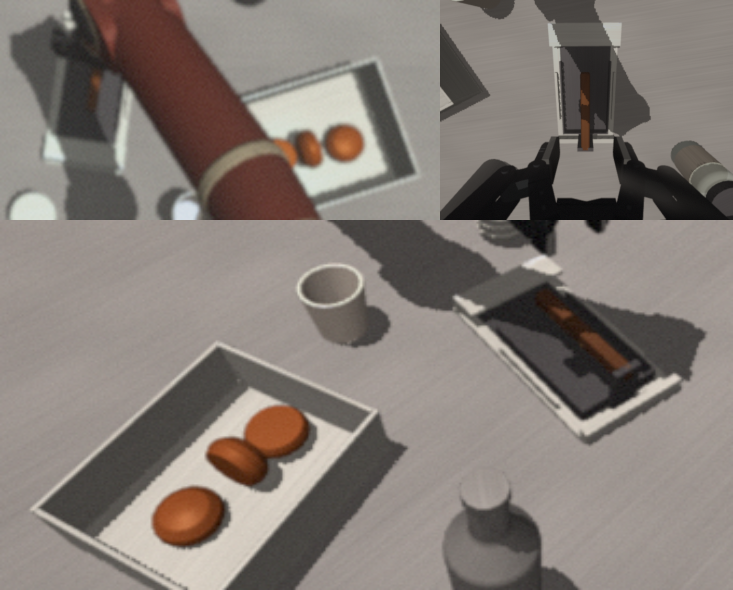

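The picture shows all three buns at rest on the box floor, at (188,515), (238,460) and (277,430). The tray lies flat (floor at 10.2 mm, slope 0), with its nose under the lip and its heel inside the stop. The bystanders in view (cup, bottle) are standing, and the hand is clear.

```bash
python3 -c "
from bench import bot
print(bot.hand_in())"
```

```text
the job is handed in; nothing more can be done
None
```

I handed the job in at about 19.4 s. The last pictures show all three buns at rest in the box and the empty tray flat in its parking plate with its nose under the lip. I touched none of the bystanders, and the hand-in call returned no verdict.

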